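Pull the green stopper from a plant-food jar at the potting table

ROBOT

A 7-joint arm with a two-finger parallel gripper is mounted at the origin on the work surface. World frame = base frame: x ahead of the robot, y to its left, z up, the work surface at z = 0. Lengths are in m, angles in rad, forces in N, time in s.
With the tool pointing down it reaches from about 0.35 to 0.9 m from the base axis. Payload 8.1 kg.
Tool frame: the origin (TCP) lies between the finger pads; the fingertips stand 22 mm ahead of it and the grasp point (between the pads) lies 3 mm ahead of it; z points along the fingers, x is the direction in which the jaws open and shut, and the axes are right-handed (so a half turn about z gives the same grasp; the last joint's range is limited). The gripper opens to 92 mm and grips with 3 to 60 N. Pads are 19 mm wide; open, the fingers measure 130 mm over their backs; the gripper's body (75 mm by 190 mm) begins 47 mm behind the grasp point.
Start: joints at [1.145, 0.434, 0.025, 1.573, -0.012, 1.134, -0.075], TCP at [0.198, -0.593, 0.249] pointing down, gripper open.
Joint ranges: [-2.62, 2.62], [-0.44, 2.09], [-1.27, 1.32], [0.08, 2.57], [-1.32, 4.46], [0.12, 2], [-2.74, 2.74]. Speed limits (rad/s): [2.22, 2.22, 3.01, 3.01, 3.14, 3.14, 3.14].

INTERFACE

Orientations are given as a rotation vector (axis times angle).
In Python, from cell import arm, vision, order gives the robot as it stands.
- The arm moves only by the tool apply_moves, never from a script. Its argument "commands" is a list of rows, each a list of 6 numbers: the shift along the tool's x, y, z in cm, then the turn, a rotation vector about the tool's x, y, z in rad. A call has 1 to 5 rows; each row shifts and turns the commanded pose from where the row before left it, along the tool's axes as they then stand; what a row does not reach is not made up. A row lasts 1/10 s, in which the tool goes at most 50 mm and 8.59 degrees, less where a joint would pass 70% of its speed; a pose out of reach is approached as far as the arm can. A call with a gripper value outside its range is refused whole. "claw" is the closure, from -1 (fully open) to 1 (shut), so that 0 is half open, set as the call begins (left out, the last holds). The fingers move at their own pace and stop on an object; "newtons" is the grip in N (left out, the last holds). Time passes only in rows, so rows that do not move let the fingers close. It gives the time, the measured TCP pose, the force and the opening at its end, in the units of the state.
- arm.observe(): the state, without advancing time (a new reading comes with each control period).
- vision.get_image(name): name is "scene" or "top" or "wrist"; returns (picture, depth): 384x512x3 uint8, red, green, blue; 384x512 float32, m along the optical axis (not along the pixel's ray), 0 where there is no reading.
- vision.get_calibration(name): a dict with "K" (3x3 intrinsics, pixels), "R" (3x3) and "t" (3): a world point X has camera coordinates R X + t. Camera axes: x right, y down, z forward; pixel columns grow to the right and rows downward; lengths in m; the calibration is good to about 2 mm. A picture is of the moment at which its call begins: read the wrist's pose just before it. get_calibration takes no time and is no camera call; for the wrist camera it gives the pose at the moment of the call.
- order.sign_off(): hands the job in, once; it reports no verdict.
The state is a dict: "clock": time; "joints": joint angles; "dq": joint speeds; "joint_efforts": joint torques, N m; "position": TCP position; "ee_rot": TCP orientation; "force": force on the tool from outside, world axes, zero at the start; "ft_torque": the same for the moment, N m; "width": opening from 0.0 (shut) to 1.0 (fully open).
Only numpy, scipy, OpenCV 4.12 (cv2) and the standard library are available. Lean on these libraries where they do the work, as an engineer would, in place of code of your own. Each camera call takes 0.05 s, during which the arm holds its last target.

TASK

Open the jar with the green stopper: take the blue-handled puller, slide its fork under the rim of the green stopper and pull straight up until it pops out, without touching the stopper with the gripper. Then carry both to the terracotta tray and set the puller down in it, standing on its fork, lowering it gently rather than dropping it, so that stopper and puller both end up in the tray. Leave the orange stopper in its jar.

Things in the scene. Friction and masses are not known exactly. Their poses are not given: they have to be found in the camera images.
- puller_grip (a point): Centre of the blue grip (36 x 22 mm in x, y; 44 high) atop a loose steel C-frame puller, 121 mm tall, 0.22 kg, standing on its fork; 99 mm above fork's underside, over the slot's middle. Fork: two 5 mm thick tines, 3 mm end lips, pointing to +x from -52 to +50 mm; slot 38 wide, open to +x; 68 wide overall. Spine 44 mm behind; top bar 62 mm above the tines. Pinch across y.
- stopper_green_rim (a point): Underside centre of the green stopper's head (disc 60 mm wide, 8 thick). Below: neck 18 wide, 24 high, clear all round; shoulder 30 wide, 3 thick, on the jar's top; plug 18 wide to 49.5 mm below, snapped in: about 8 N up frees it, clear once raised 25 mm. 45 g. Set down, it is pushed up in the frame or leans: fine. Jar: white, 68 wide, 65 high with its black foot 90 wide, fixed to the table.
- stopper_orange_rim (a point): The same point on the orange stopper, in every other way alike, in the second, like jar: a bystander. The two jars swap places and stand at least 120 mm apart, centre to centre.
- tray: Fixed terracotta-coloured tray, 250 mm (its x) by 200 mm (its y), walls 5 mm thick and 20 mm high, floor 5 mm thick, lying flat on the table. Origin at the centre of its underside.
Not all that is in view belongs to the job. Of the things shaped like the part that bears stopper_orange_rim, the orange one is meant. What is shaped like the part that bears puller_grip but red is not meant.

How it is judged:
On the way, in this order (a step that is already met when the one before it is completed fails the run):
1. the held puller carries the green stopper, pulled clear of its jar (height (world z) of stopper_green_rim above 0.117 m and horizontal distance between stopper_green_rim and puller_grip below 0.035 m and contact force between the fingers and puller above 1 N and contact force between puller and stopper_green above 0.1 N), for 0.1 s.
2. the puller, still held, is lowered into the tray to within 20 mm of its floor (contact force between the fingers and puller above 1 N and z of puller_grip in the frame of tray below 0.124 m and x of puller_grip in the frame of tray between -0.12 and 0.12 m and y of puller_grip in the frame of tray between -0.095 and 0.095 m), for 0.05 s.
At the end, for the whole second after the job is handed in: Green stopper within the tray's outline, its head's underside under 75 mm above the table; puller standing in the tray (grip's centre within its outline, under 125 mm high, tilted under 15 degrees); both at rest; orange stopper still seated, within 10 mm of its start (x of stopper_green_rim in the frame of tray between -0.125 and 0.125 m and y of stopper_green_rim in the frame of tray between -0.1 and 0.1 m and height (world z) of stopper_green_rim below 0.075 m and x of puller_grip in the frame of tray between -0.12 and 0.12 m and y of puller_grip in the frame of tray between -0.095 and 0.095 m and height (world z) of puller_grip below 0.125 m and angle between puller_grip's own z axis and vertical below 0.26 rad and linear speed of puller below 0.02 m/s and linear speed of stopper_green below 0.03 m/s and height (world z) of stopper_orange_rim below 0.098 m and distance of stopper_orange_rim from where it was at the start of the episode below 0.01 m); the robot touches nothing.
It fails at once if the gripper or arm touches the green stopper (contact force between any of the fingers, the arm and stopper_green above 0.5 N).
It fails at once if the orange stopper is pulled or knocked from its seat (distance of stopper_orange_rim from where it was at the start of the episode above 0.012 m).
It also fails if it takes over 56 s, if anything falls off the work surface, if the arm or the gripper's body presses on something with over 40 N, if the wrist force passes 120 N, or if a joint passes its speed limit or range.

## Working session

There is one attempt and no reset: what is moved stays moved. The work goes in short steps, Python scripts to look and compute and a tool call to move; the robot and the scene stay as the last step left them, time stands still between calls to the robot, and variables do not carry over. Pictures are saved under pics/ and viewed, and the job is handed in when it is done.

Besides the shell and the picture viewer there is one more tool, called after "Emit:" as name(argument=value, ...) on one line, values as JSON. apply_moves: Moves the arm, as the interface text tells. Its arguments: {"type":"object","properties":{"commands":{"type":"array","items":{"type":"array","items":{"type":"number"}}},"claw":{"type":"number"},"newtons":{"type":"number"}},"required":["commands"]}

```bash
mkdir -p pics; ls; cat > h.py <<'E'
import numpy as np, cv2
from cell import arm, vision, order
def grab(n):
    im,d=vision.get_image(n); c=vision.get_calibration(n); return im,d,c
def world(c,d):
    K,R,t=map(np.array,(c["K"],c["R"],c["t"]))
    v,u=np.mgrid[0:d.shape[0],0:d.shape[1]]
    P=np.stack([(u-K[0,2])/K[0,0]*d,(v-K[1,2])/K[1,1]*d,d],-1)
    W=(P-t)@R
    W[d<=0]=np.nan
    return W
E
python3 - <<'E'
from h import *
print(arm.observe())
for n in ("scene","top"):
    im,d,c=grab(n); cv2.imwrite(f"pics/{n}0.png",im[...,::-1]); np.savez(f"{n}0.npz",im=im,W=world(c,d))
    print(n,(d>0).mean(), -np.array(c["R"]).T@c["t"])
E
```

```text
pics
{'clock': 0.0, 'joints': array([ 1.14540171,  0.43522576,  0.02500799,  1.57408649, -0.01161164,
        1.13397266, -0.07512432]), 'dq': array([ 0.0005711 , -0.00046165, -0.00045945, -0.00053571,  0.0003482 ,
       -0.00018211, -0.0011667 ]), 'joint_efforts': array([-4.61784748e-04, -6.67851019e+01,  9.84665640e-01, -3.14455247e+01,
       -6.06132718e-02,  4.28939809e-02,  2.01978150e-04]), 'position': array([ 0.19804841, -0.5923034 ,  0.24794771]), 'ee_rot': array([-2.54879583e+00,  1.83530004e+00,  2.09593329e-03]), 'force': array([ 0.29817803,  0.83387678, -0.38664042]), 'ft_torque': array([ 0.00080174, -0.0157566 ,  0.02598584]), 'width': 0.9997203698183107}
scene 0.99603271484375 [ 0.7740862  -0.32981348  0.86232552]
top 0.9959818522135416 [ 2.64551821e-01 -1.83127254e-04  1.27870801e+00]
```

View pics/scene0.png

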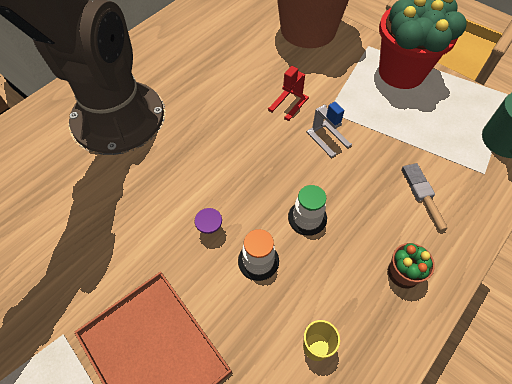

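View pics/top0.png

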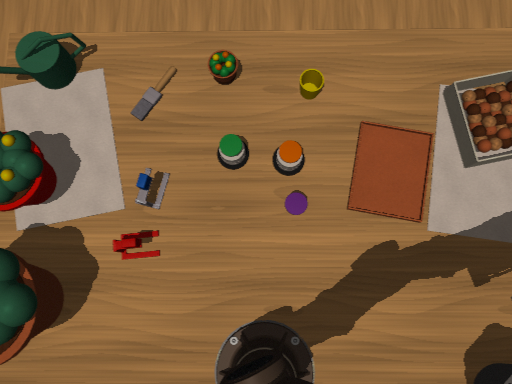

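The scene shows a blue-handled puller at scene (334,115) / top (144,180), and a red puller at scene (292,80) / top (125,243). The red one is the decoy. The green stopper is at top (231,145), the orange at (290,150), and a purple loose stopper-like thing at (296,203). Next I'll check an enlarged crop and measure.

```bash
python3 - <<'E'
from h import *
for n,(r0,r1,c0,c1) in (("top",(110,220,120,320)),("scene",(60,290,190,370))):
    z=np.load(f"{n}0.npz"); im=z["im"]; W=z["W"]
    cr=im[r0:r1,c0:c1]; f=min(800/cr.shape[1],600/cr.shape[0]); 
    cv2.imwrite(f"pics/{n}crop0.png",cv2.resize(cr,None,fx=f,fy=f,interpolation=cv2.INTER_CUBIC)[...,::-1])
    hsv=cv2.cvtColor(im,cv2.COLOR_RGB2HSV); H,S,V=[hsv[...,i].astype(int) for i in range(3)]
    v,u=np.mgrid[0:384,0:512]
    def st(name,m):
        P=W[m]; P=P[~np.isnan(P[:,0])]
        if len(P)<5: print(n,name,len(P));return
        zt=np.percentile(P[:,2],95); T=P[P[:,2]>zt-.006]
        (cx,cy),r=cv2.minEnclosingCircle((T[:,:2]*1000).astype(np.float32))
        print(n,name,len(P),"ztop",zt.round(4),"topmean",T.mean(0).round(4),"min",T.min(0).round(4),"max",T.max(0).round(4),"circ",round(cx,1),round(cy,1),round(r,1), "rect",cv2.minAreaRect((T[:,:2]*1000).astype(np.float32)))
    box=lambda a,b,c,d:(u>=a)&(u<b)&(v>=c)&(v<d)
    B=dict(top=dict(blue=(130,160,165,200),green=(210,255,125,175),orange=(270,310,130,180),tray=(340,440,115,230)),
           scene=dict(blue=(320,350,95,135),green=(290,335,180,215),orange=(240,280,225,260),tray=(70,240,270,384)))[n]
    hue=dict(blue=(105,130),green=(50,85),orange=(5,20),tray=(2,12))
    for k in B: st(k,box(*B[k])&(H>=hue[k][0])&(H<=hue[k][1])&(S>120)&(V>60))
    b=(125,185,155,220) if n=="top" else (300,360,95,165)
    m=box(*b)&(W[...,2]>.004)&(S<80)
    P=W[m]
    for lo,hi in ((.003,.02),(.02,.06),(.06,.09),(.09,.13)):
        q=P[(P[:,2]>lo)&(P[:,2]<hi)]
        if len(q)>3: print("steel",lo,len(q),q.mean(0).round(4),cv2.minAreaRect((q[:,:2]*1000).astype(np.float32)))
E
```

```text
top blue 112 ztop 0.1252 topmean [0.4803 0.3068 0.1222] min [0.4636 0.2954 0.1192] max [0.4993 0.319  0.1268] circ 481.6 307.4 18.2 rect ((480.6896667480469, 306.4129638671875), (19.84081268310547, 34.372039794921875), 74.82118225097656)
top green 386 ztop 0.1044 topmean [0.5773 0.0865 0.1014] min [0.5494 0.0585 0.0984] max [0.6064 0.1132 0.1068] circ 577.3 86.6 29.2 rect ((577.4518432617188, 85.97773742675781), (55.37211608886719, 55.44536590576172), 66.66903686523438)
top orange 1556 ztop 0.1029 topmean [ 0.5592 -0.0666  0.101 ] min [ 0.5306 -0.0961  0.0969] max [ 0.5893 -0.0391  0.107 ] circ 559.6 -66.9 30.0 rect ((559.7996215820312, -66.77210998535156), (56.82347106933594, 57.58916473388672), 70.95198822021484)
top tray 6679 ztop 0.0199 topmean [ 0.5256 -0.346   0.0199] min [ 0.3856 -0.4634  0.014 ] max [ 0.6656 -0.2235  0.0279] circ 524.2 -343.3 157.5 rect ((524.9378662109375, -344.8651428222656), (201.43447875976562, 251.2592315673828), 79.26778411865234)
steel 0.003 191 [0.4794 0.2913 0.0068] ((481.35791015625, 307.8741455078125), (68.089599609375, 102.92242431640625), 76.1254
[... 1254 characters left out ...]
 -0.2271  0.0242] circ 522.8 -346.4 157.7 rect ((523.4066162109375, -347.8990173339844), (199.8343505859375, 250.4600830078125), 79.13806915283203)
steel 0.003 300 [0.4743 0.3082 0.0063] ((484.9972839355469, 364.15771484375), (200.9561767578125, 108.71459197998047), 85.24662017822266)
steel 0.02 82 [0.4349 0.3116 0.0372] ((434.1244812011719, 316.81097412109375), (30.515066146850586, 9.359911918640137), 73.75255584716797)
steel 0.06 170 [0.4577 0.306  0.0744] ((463.817626953125, 307.7613830566406), (30.384653091430664, 74.30030822753906), 71.79163360595703)
steel 0.09 9 [0.473  0.3105 0.1168] ((472.559326171875, 311.92095947265625), (30.488082885742188, 10.940740585327148), 29.51583480834961)
```

```bash
ls pics
```

```text
scene0.png
scenecrop0.png
top0.png
topcrop0.png
```

View pics/topcrop0.png

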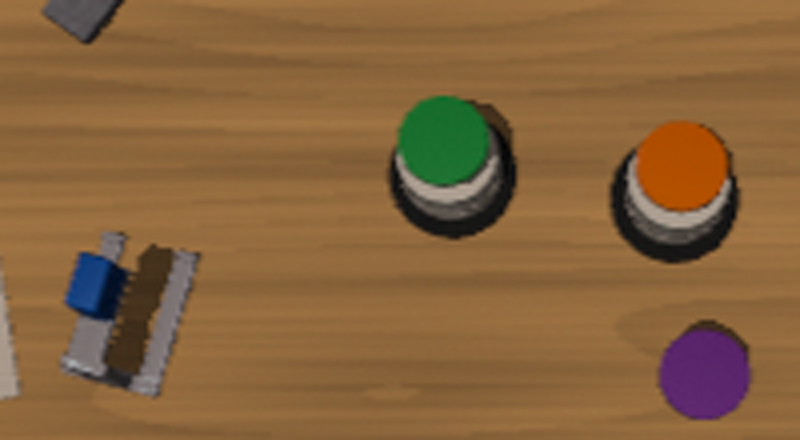

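View pics/scenecrop0.png

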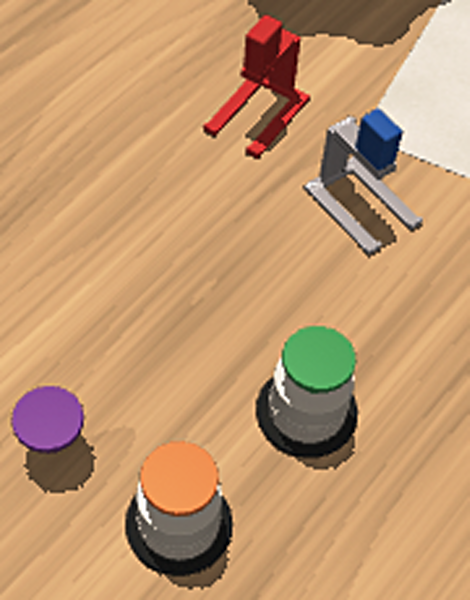

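The crops confirm it. The blue-gripped steel puller has its spine at low x and its tines pointing roughly +x with about -14° yaw. The green jar is left of the orange one. I'll write a small planner that converts targets into tool-frame rows.

```bash
cat >> h.py <<'E'
from scipy.spatial.transform import Rotation as Ro
def pose():
    s=arm.observe(); R=Ro.from_rotvec(s["ee_rot"]).as_matrix()
    return np.array(s["position"]),R,s
def down(yaw):
    c,s=np.cos(yaw),np.sin(yaw); return np.array([[c,s,0],[s,-c,0],[0,0,-1.]])
def plan(xyz,yawdeg):
    p,R,s=pose()
    d=R.T@(np.array(xyz)-p)*100
    rv=Ro.from_matrix(R.T@down(np.radians(yawdeg))).as_rotvec()
    yaw=np.degrees(np.arctan2(R[1,0],R[0,0]))
    print("t",round(s["clock"],2),"pos",p.round(4),"yaw",yaw.round(2),"tilt",np.degrees(np.arccos(-R[2,2])).round(2),"F",s["force"].round(2),"w",round(s["width"],3),"j",s["joints"].round(2))
    print("shift cm (tool)",d.round(2),"turn",rv.round(4))
E
python3 - <<'E'
from h import *
plan((.50,-.10,.30),76)
E
```

```text
t 0.1 pos [ 0.1981 -0.5923  0.2481] yaw -71.51 tilt 0.08 F [ 0.46 -0.29 -0.19] w 1.0 j [ 1.15  0.44  0.02  1.57 -0.01  1.13 -0.08]
shift cm (tool) [-37.12 -44.25  -5.15] turn [-1.7000e-03  7.0000e-04 -2.5745e+00]
```

Emit:
apply_moves(commands=[[-2.5,-2.95,-0.35,0,0,0],[-2.5,-2.95,-0.35,0,0,0],[-2.5,-2.95,-0.35,0,0,0],[-2.5,-2.95,-0.35,0,0,0],[-2.5,-2.95,-0.35,0,0,0]])

```text
clock: 0.6
position: [0.2989, -0.4258, 0.2661]
ee_rot: [-2.549, 1.836, 0.001]
force: [1.2, -0.9, -0.8]
width: 0.996
```

Emit:
apply_moves(commands=[[-2.5,-2.95,-0.35,0,0,0],[-2.5,-2.95,-0.35,0,0,0],[-2.5,-2.95,-0.35,0,0,0],[-2.5,-2.95,-0.35,0,0,0],[-2.5,-2.95,-0.35,0,0,0]])

```text
clock: 1.1
position: [0.3991, -0.2606, 0.2837]
ee_rot: [2.549, -1.836, -0.0]
force: [0.5, -0.5, -0.6]
width: 1.003
```

Emit:
apply_moves(commands=[[-2.5,-2.95,-0.35,0,0,0],[-2.5,-2.95,-0.35,0,0,0],[-2.5,-2.95,-0.35,0,0,0],[-2.5,-2.95,-0.35,0,0,0],[-2.5,-2.95,-0.35,0,0,0]])

```text
clock: 1.6
position: [0.4993, -0.0953, 0.3012]
ee_rot: [2.549, -1.836, -0.0]
force: [-0.2, -0.6, 0.5]
width: 1.004
```

Emit:
apply_moves(commands=[[0,0,0,0,0,-0.143],[0,0,0,0,0,-0.143],[0,0,0,0,0,-0.143],[0,0,0,0,0,-0.143],[0,0,0,0,0,-0.143]])

```text
clock: 2.1
position: [0.4987, -0.0967, 0.3009]
ee_rot: [3.033, -0.818, -0.001]
force: [-0.2, -0.2, 0.9]
width: 0.999
```

Emit:
apply_moves(commands=[[0,0,0,0,0,-0.143],[0,0,0,0,0,-0.143],[0,0,0,0,0,-0.143],[0,0,0,0,0,-0.143],[0,0,0,0,0,-0.143]])

```text
clock: 2.6
position: [0.4987, -0.0968, 0.3009]
ee_rot: [-3.128, -0.295, 0.001]
force: [-0.1, 0.3, 1.4]
width: 1.002
```

Emit:
apply_moves(commands=[[0,0,0,0,0,-0.143],[0,0,0,0,0,-0.143],[0,0,0,0,0,-0.143],[0,0,0,0,0,-0.143],[0,0,0,0,0,-0.143]])

```text
clock: 3.1
position: [0.4987, -0.0968, 0.3009]
ee_rot: [-2.827, -1.37, 0.001]
force: [-0.0, -0.5, -0.5]
width: 0.997
```

Emit:
apply_moves(commands=[[0,0,0,0,0,-0.143],[0,0,0,0,0,-0.143],[0,0,0,0,0,-0.143]])

```text
clock: 3.4
position: [0.4987, -0.0969, 0.3009]
ee_rot: [-2.47, -1.94, 0.001]
force: [0.4, -0.4, -0.5]
width: 1.003
```

```bash
python3 - <<'E'
from h import *
plan((.465,.23,.30),76)
im,d,c=grab("wrist"); cv2.imwrite("pics/w1.png",im[...,::-1])
p,R,s=pose(); K=np.array(c["K"]);Rc=np.array(c["R"]);t=np.array(c["t"])
print("cam pos",-Rc.T@t,"fwd",Rc[2], "rel tool",R.T@(-Rc.T@t-p))
E
```

```text
t 3.4 pos [ 0.4987 -0.0969  0.3009] yaw 76.3 tilt 0.04 F [ 0.39 -0.45 -0.53] w 1.003 j [ 0.66  0.29 -0.72  1.73  0.2   1.2   1.22]
shift cm (tool) [ 30.96 -11.01   0.09] turn [-0.0007  0.0002  0.0053]
cam pos [ 0.41587095 -0.07701133  0.43632312] fwd [ 0.30331871 -0.07181809 -0.95017889] rel tool [ 0.00044196 -0.08527256 -0.13540503]
```

View pics/w1.png

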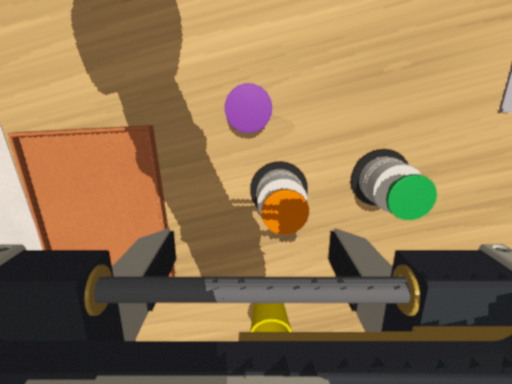

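The wrist view shows green (411,197), orange (285,212), purple (248,108) and the tray on the left. Next I'll measure green and orange here, then move near the puller.

```bash
cat >> h.py <<'E'
def disc(im,W,hr,box,zr=(.09,.11)):
    hsv=cv2.cvtColor(im,cv2.COLOR_RGB2HSV); H,S,V=[hsv[...,i].astype(int) for i in range(3)]
    v,u=np.mgrid[0:384,0:512]
    m=(H>=hr[0])&(H<=hr[1])&(S>110)&(V>50)&(u>=box[0])&(u<box[1])&(v>=box[2])&(v<box[3])&(W[...,2]>zr[0])&(W[...,2]<zr[1])
    P=W[m]; return P,cv2.minAreaRect((P[:,:2]*1000).astype(np.float32)),m
E
python3 - <<'E'
from h import *
im,d,c=grab("wrist"); W=world(c,d)
for k,h,b in (("green",(45,90),(340,480,150,230)),("orange",(3,20),(240,330,160,240))):
    P,r,m=disc(im,W,h,b); print(k,len(P),P.mean(0).round(4),np.median(P[:,2]),r)
plan((.40,.23,.30),76)
E
```

```text
green 1768 [0.5771 0.0828 0.0996] 0.09973160117866531 ((577.9512939453125, 83.42472839355469), (58.25822067260742, 56.4581413269043), 74.17161560058594)
orange 1723 [ 0.5577 -0.0698  0.0997] 0.09976666167627864 ((558.8261108398438, -69.72027587890625), (58.167545318603516, 58.61061096191406), 76.3769302368164)
t 3.5 pos [ 0.4987 -0.0969  0.3009] yaw 76.09 tilt 0.05 F [-0.    0.51 -0.59] w 0.998 j [ 0.66  0.29 -0.72  1.73  0.2   1.2   1.21]
shift cm (tool) [ 29.36 -17.44   0.1 ] turn [-0.0008 -0.      0.0016]
```

Emit:
apply_moves(commands=[[3.1,-1.1,0,0,0,0],[3.1,-1.1,0,0,0,0],[3.1,-1.1,0,0,0,0],[3.1,-1.1,0,0,0,0],[3.1,-1.1,0,0,0,0]])

```text
clock: 4.0
position: [0.4828, 0.0681, 0.3011]
ee_rot: [2.481, 1.927, -0.0]
force: [0.6, -0.6, -0.2]
width: 1.003
```

Emit:
apply_moves(commands=[[3.1,-1.1,0,0,0,0],[3.1,-1.1,0,0,0,0],[3.1,-1.1,0,0,0,0],[3.1,-1.1,0,0,0,0],[3.1,-1.1,0,0,0,0]])

```text
clock: 4.5
position: [0.4671, 0.2318, 0.3011]
ee_rot: [2.481, 1.927, -0.001]
force: [1.4, 0.1, -0.2]
width: 0.996
```

```bash
python3 - <<'E'
from h import *
im,d,c=grab("wrist"); W=world(c,d); cv2.imwrite("pics/w2.png",im[...,::-1]); np.savez("w2.npz",im=im,W=W)
P,r,m=disc(im,W,(100,130),(0,512,0,384),(.115,.128)); print("blue",len(P),P.mean(0).round(4),r)
plan((.481,.305,.2),76)
E
```

```text
blue 592 [0.4764 0.3125 0.121 ] ((477.18328857421875, 312.8417663574219), (20.780858993530273, 33.473873138427734), 75.88282012939453)
t 4.55 pos [0.4653 0.2378 0.3016] yaw 76.0 tilt 0.23 F [-1.55  5.08  0.2 ] w 0.998 j [ 0.07  0.34 -0.84  1.69  0.27  1.23  0.49]
shift cm (tool) [ 6.87 -0.09 10.18] turn [-0.0012 -0.0038  0.0001]
```

View pics/w2.png

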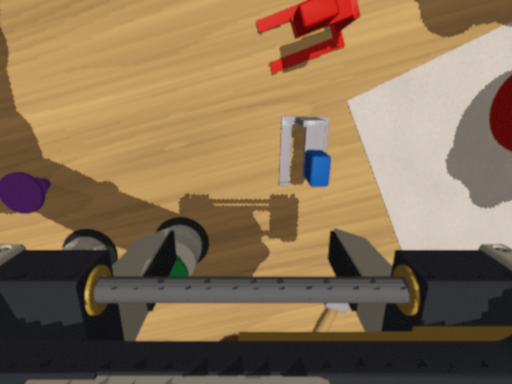

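The arm was still settling during that picture, so I'll retake it. The puller is at (305,150), aligned with the image vertical, so the yaw is right.

```bash
python3 - <<'E'
from h import *
im,d,c=grab("wrist"); W=world(c,d); cv2.imwrite("pics/w3.png",im[...,::-1]); np.savez("w3.npz",im=im,W=W)
P,r,m=disc(im,W,(100,130),(0,512,0,384),(.115,.128)); print("blue",len(P),P.mean(0).round(4),r)
v,u=np.mgrid[0:384,0:512]
for zr in ((.003,.012),(.06,.09)):
    m=(W[...,2]>zr[0])&(W[...,2]<zr[1])&(u>270)&(u<340)&(v>105)&(v<200)&(np.hypot(W[...,0]-.48,W[...,1]-.305)<.075)
    q=W[m]; print(zr,len(q),cv2.minAreaRect((q[:,:2]*1000).astype(np.float32)))
plan((.481,.305,.2),76)
E
```

```text
blue 568 [0.4792 0.3033 0.12  ] ((479.5791015625, 303.49560546875), (20.73693084716797, 33.31956481933594), 74.49054718017578)
(0.003, 0.012) 840 ((480.1535339355469, 303.855224609375), (68.25019073486328, 101.10912322998047), 74.8307113647461)
(0.06, 0.09) 742 ((465.19561767578125, 309.89288330078125), (29.91448974609375, 71.25599670410156), 78.60626983642578)
t 4.6 pos [0.4656 0.2355 0.3014] yaw 76.08 tilt 0.16 F [-0.24  0.15 -0.34] w 0.999 j [ 0.08  0.34 -0.84  1.69  0.27  1.23  0.5 ]
shift cm (tool) [ 7.09 -0.17 10.16] turn [-0.0012 -0.0026  0.0013]
```

Emit:
apply_moves(commands=[[2.33,-0.05,2.0,0,0,0.003],[2.33,-0.05,2.0,0,0,0.003],[2.33,-0.05,2.0,0,0,0.003],[0,0,2.0,0,0,0],[0,0,0,0,0,0]])

```text
clock: 5.1
position: [0.4821, 0.2975, 0.2184]
ee_rot: [-2.487, -1.919, 0.008]
force: [-0.9, -0.7, -0.2]
width: 0.999
```

```bash
python3 - <<'E'
from h import *
im,d,c=grab("wrist"); 
im,d,c=grab("wrist"); W=world(c,d); cv2.imwrite("pics/w4.png",im[...,::-1])
P,r,m=disc(im,W,(100,130),(0,512,0,384),(.115,.128)); print("blue",len(P),P.mean(0).round(4),r)
plan((.4805,.304,.1055),75.5)
E
```

```text
blue 984 [0.4796 0.3074 0.1215] ((480.5091247558594, 307.19219970703125), (20.726806640625, 34.492801666259766), 75.35908508300781)
t 5.2 pos [0.4832 0.298  0.2213] yaw 75.31 tilt 0.07 F [ 1.01 -0.64  0.33] w 1.003 j [-0.09  0.49 -0.79  1.7   0.38  1.11  0.32]
shift cm (tool) [ 0.53 -0.41 11.58] turn [-0.0005  0.0011 -0.0034]
```

View pics/w4.png

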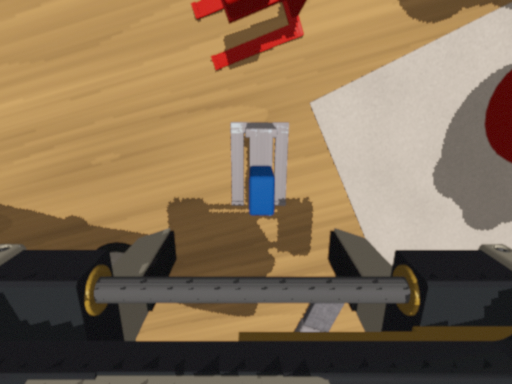

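The blue grip is at (262,192), slightly right of the finger midline at 256. I'll correct for that, descend, and close.

Emit:
apply_moves(commands=[[0.62,-0.45,0.6,0,0,-0.003],[0,0,3,0,0,0],[0,0,3,0,0,0],[0,0,2,0,0,0],[0,0,1,0,0,0]])

```text
clock: 5.7
position: [0.48, 0.3054, 0.1242]
ee_rot: [2.483, 1.925, -0.002]
force: [-0.7, 0.7, -0.0]
width: 1.004
```

Emit:
apply_moves(commands=[[0,0,0.5,0,0,0],[0,0,0.5,0,0,0],[0,0,0,0,0,0],[0,0,0,0,0,0]])

```text
clock: 6.1
position: [0.4807, 0.3062, 0.116]
ee_rot: [2.482, 1.926, 0.002]
force: [1.2, -0.3, 0.5]
width: 0.999
```

```bash
python3 - <<'E'
from h import *
plan((.480,.3055,.1055),75.5)
im,d,c=grab("scene"); cv2.imwrite("pics/s5.png",cv2.resize(im[40:200,220:440],None,fx=3,fy=3)[...,::-1])
E
```

```text
t 6.1 pos [0.4807 0.3062 0.116 ] yaw 75.62 tilt 0.07 F [ 1.17 -0.27  0.49] w 0.999 j [-0.16  0.6  -0.72  1.81  0.49  0.91  0.21]
shift cm (tool) [-0.09 -0.05  1.05] turn [ 0.0008 -0.0008  0.002 ]
```

View pics/s5.png

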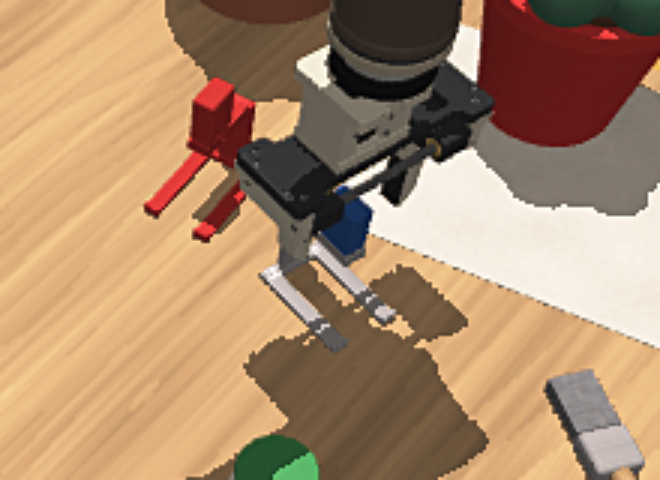

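Emit:
apply_moves(commands=[[-0.05,-0.05,0.5,0,0,0],[0,0,0.5,0,0,0],[0,0,0,0,0,0]])

```text
clock: 6.45
position: [0.4794, 0.3051, 0.1044]
ee_rot: [2.482, 1.926, -0.002]
force: [-0.6, -0.2, 0.5]
width: 1.003
```

Emit:
apply_moves(commands=[[0,0,0,0,0,0],[0,0,0,0,0,0],[0,0,0,0,0,0],[0,0,0,0,0,0],[0,0,0,0,0,0]], claw=1, newtons=45)

```text
clock: 6.95
position: [0.4798, 0.3056, 0.1053]
ee_rot: [2.482, 1.926, 0.0]
force: [0.8, 0.8, 0.1]
width: 0.614
```

Emit:
apply_moves(commands=[[0,0,0,0,0,0],[0,0,0,0,0,0],[0,0,0,0,0,0],[0,0,0,0,0,0],[0,0,0,0,0,0]])

```text
clock: 7.45
position: [0.4796, 0.3056, 0.1051]
ee_rot: [-2.482, -1.926, 0.0]
force: [-0.3, -0.3, -2.3]
width: 0.239
```

```bash
python3 - <<'E'
from h import *
plan((.480,.3055,.2),75.5)
im,d,c=grab("wrist"); W=world(c,d); cv2.imwrite("pics/w6.png",im[...,::-1])
E
```

```text
t 7.45 pos [0.4796 0.3056 0.1051] yaw 75.63 tilt 0.01 F [-0.28 -0.31 -2.28] w 0.239 j [-0.17  0.61 -0.72  1.83  0.51  0.89  0.2 ]
shift cm (tool) [ 0.    0.03 -9.49] turn [-0.0001  0.0001  0.0023]
```

View pics/w6.png

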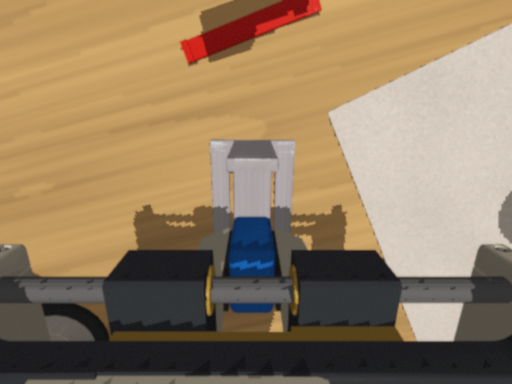

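It's gripped (22 mm opening). Now lift.

Emit:
apply_moves(commands=[[0,0,-1,0,0,0],[0,0,-2,0,0,0],[0,0,-3,0,0,0],[0,0,-3,0,0,0],[0,0,-1,0,0,0]])

```text
clock: 8.0
position: [0.4804, 0.3068, 0.2087]
ee_rot: [2.482, 1.926, 0.007]
force: [0.3, 0.9, -1.7]
width: 0.24
```

```bash
python3 - <<'E'
from h import *
plan((.456,.115,.205),75.6)
im,d,c=grab("scene"); cv2.imwrite("pics/s7.png",cv2.resize(im[40:240,220:440],None,fx=3,fy=3)[...,::-1])
E
```

```text
t 8.0 pos [0.4804 0.3068 0.2087] yaw 75.64 tilt 0.25 F [ 0.29  0.93 -1.72] w 0.24 j [-0.11  0.5  -0.79  1.72  0.4   1.08  0.3 ]
shift cm (tool) [-19.19   2.39   0.31] turn [ 0.0028 -0.0034  0.0007]
```

View pics/s7.png

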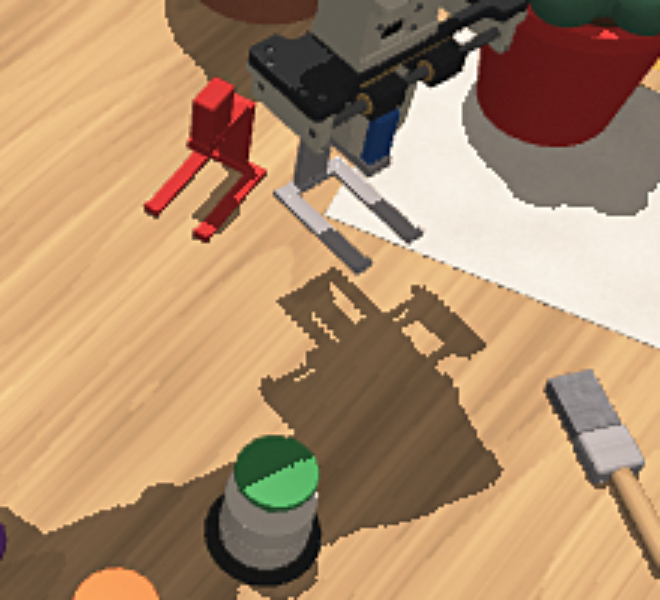

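The puller is held clear and level. Next is the pre-approach point, about 12.5 cm short of the stopper along the fork direction.

Emit:
apply_moves(commands=[[-2,0.25,0,0,0,0],[-3.5,0.45,0,0,0,0],[-4,0.5,0,0,0,0],[-4,0.5,0.3,0,0,0],[-3.5,0.45,0,0,0,0]])

```text
clock: 8.55
position: [0.4571, 0.1329, 0.2007]
ee_rot: [-2.482, -1.925, 0.004]
force: [1.1, -0.4, -2.4]
width: 0.236
```

Emit:
apply_moves(commands=[[-2,0.25,0,0,0,0],[0,0,0,0,0,0],[0,0,0,0,0,0],[0,0,0,0,0,0],[0,0,0,0,0,0]])

```text
clock: 9.05
position: [0.4557, 0.1168, 0.2021]
ee_rot: [-2.48, -1.928, -0.0]
force: [-0.4, 0.1, -1.2]
width: 0.241
```

```bash
cat > fork.py <<'E'
from h import *
import sys
tag=sys.argv[1]
# tool-frame analysis of puller: grip/tines in wrist view
p,R,s=pose()
im,d,c=grab("wrist"); W=world(c,d); cv2.imwrite(f"pics/w{tag}.png",im[...,::-1])
p,R,s=pose()
T=(W-p)@R   # tool coords
hsv=cv2.cvtColor(im,cv2.COLOR_RGB2HSV)
m=(np.abs(T[...,0])<.045)&(T[...,1]>-.06)&(T[...,1]<.06)&(hsv[...,1]<70)
for lo,hi in ((.03,.05),(.093,.108)):
    q=T[m&(T[...,2]>lo)&(T[...,2]<hi)]*1000
    if len(q)<10: print(lo,len(q)); continue
    print("tool z",lo,hi,"n",len(q),"min",q.min(0).round(1),"max",q.max(0).round(1))
    A=np.c_[q[:,:2],np.ones(len(q))]; co=np.linalg.lstsq(A,q[:,2],rcond=None)[0]; print(" plane slope x,y",co[:2].round(3),"z0",co[2].round(1))
P,r,_=disc(im,W,(45,90),(0,512,0,384)); 
if len(P)>50: print("green world",P.mean(0).round(4),np.round(r[0],1),np.round(r[1],1),"tool cm",((P.mean(0)-p)@R*100).round(2))
E
python3 - <<'E'
from h import *
plan((.456,.115,.205),75.6)
E
python3 fork.py 8; python3 - <<'E'
from h import *
im,d,c=grab("scene"); cv2.imwrite("pics/s8.png",cv2.resize(im[40:300,160:440],None,fx=2.2,fy=2.2)[...,::-1])
E
```

```text
t 9.05 pos [0.4557 0.1168 0.2021] yaw 75.73 tilt 0.04 F [-0.42  0.1  -1.2 ] w 0.241 j [ 0.3   0.35 -0.83  1.95  0.31  0.97  0.64]
shift cm (tool) [-0.16  0.07 -0.29] turn [-0.0003 -0.0006  0.0023]
tool z 0.03 0.05 n 329 min [-14.4 -51.7  30. ] max [ 15.6 -16.3  49.9]
 plane slope x,y [-0.018 -0.431] z0 17.4
tool z 0.093 0.108 n 3320 min [-33.7 -51.5  93.2] max [ 34.7  30.4 104.7]
 plane slope x,y [-0.001 -0.001] z0 100.3
green world [0.5788 0.0851 0.1   ] [575.4  85.8] [55.7 32. ] tool cm [-0.02 12.71 10.21]
```

View pics/w8.png

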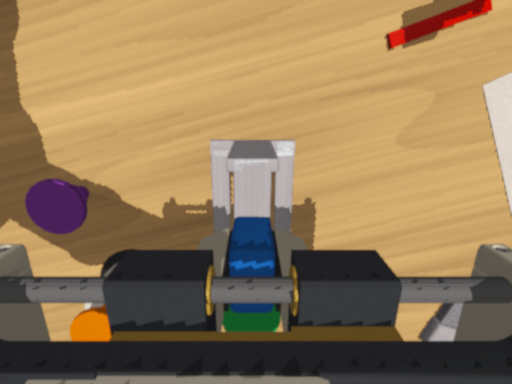

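View pics/s8.png

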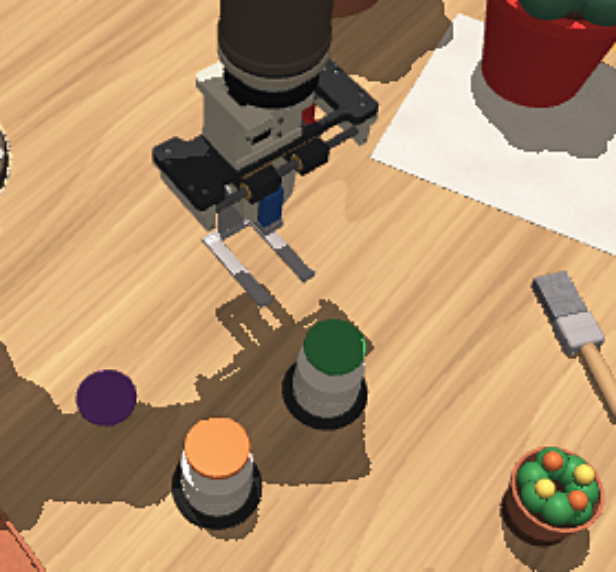

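The fork is level (tine tops 100.3 mm below the TCP, laterally centred within 0.5 mm) and the stopper is nearly straight ahead. I'll lower to put the fork underside at about 75 mm, then advance in part and check.

Emit:
apply_moves(commands=[[-0.1,0,1,0,0,0],[0,0,1.1,0,0,0],[0,0,0,0,0,0],[0,0,0,0,0,0],[0,0,0,0,0,0]])

```text
clock: 9.65
position: [0.4556, 0.1147, 0.1813]
ee_rot: [-2.482, -1.926, -0.0]
force: [-0.3, 0.4, -1.7]
width: 0.237
```

```bash
python3 - <<'E'
from h import *
plan((.577,.0837,.181),75.7)
im,d,c=grab("scene"); W=world(c,d); cv2.imwrite("pics/s9.png",cv2.resize(im[120:260,220:380],None,fx=4,fy=4)[...,::-1])
p,R,s=pose(); T=(W-p)@R
m=(np.abs(T[...,0])<.04)&(T[...,1]>0)&(T[...,1]<.056)&(T[...,2]>.085)&(T[...,2]<.115)
q=T[m]; w=W[m]; print(len(q),(q.min(0)*1000).round(1),(q.max(0)*1000).round(1),"z world", np.percentile(w[:,2],[5,50,95]).round(4))
E
```

```text
t 9.65 pos [0.4556 0.1147 0.1813] yaw 75.63 tilt 0.01 F [-0.33  0.43 -1.75] w 0.237 j [ 0.28  0.38 -0.81  1.98  0.34  0.93  0.62]
shift cm (tool) [1.000e-02 1.253e+01 3.000e-02] turn [-0.     -0.0002 -0.0012]
282 [-35.4   0.   94.8] [ 33.9  51.2 106. ] z world [0.0785 0.0813 0.0848]
```

View pics/s9.png

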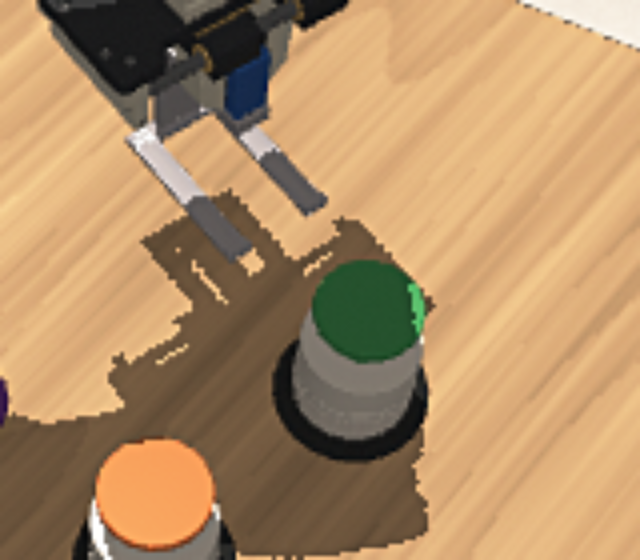

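Tine tops are at about 81 mm and the lips at about 84 mm. That clears the 92 mm rim above and the 68 mm shoulder below. Advancing, watching the force.

Emit:
apply_moves(commands=[[0,1,0,0,0,0],[0,1.5,0,0,0,0],[0,1.5,0,0,0,0],[0,1.5,0,0,0,0],[0,1,0,0,0,0]])

```text
clock: 10.2
position: [0.5207, 0.0975, 0.1811]
ee_rot: [2.483, 1.924, 0.001]
force: [-1.1, 0.2, -1.0]
width: 0.238
```

```bash
python3 - <<'E'
from h import *
plan((.577,.0837,.181),75.7)
im,d,c=grab("scene"); W=world(c,d); cv2.imwrite("pics/s10.png",cv2.resize(im[120:260,220:380],None,fx=4,fy=4)[...,::-1])
E
```

```text
t 10.2 pos [0.5207 0.0975 0.1811] yaw 75.53 tilt 0.03 F [-1.07  0.19 -1.03] w 0.238 j [ 0.28  0.46 -0.77  1.84  0.38  0.99  0.67]
shift cm (tool) [0.07 5.8  0.01] turn [ 0.0004 -0.0003 -0.003 ]
```

View pics/s10.png

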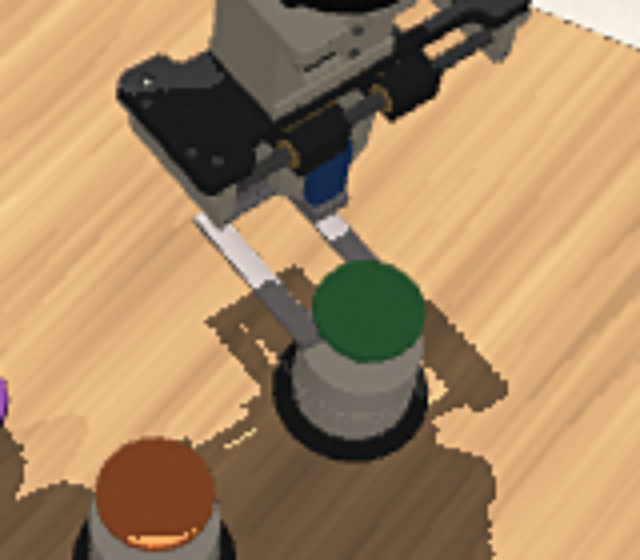

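The tines are entering under the green head, with no force. Continuing.

Emit:
apply_moves(commands=[[0.05,1,0,0,0,0],[0,1.5,0,0,0,0],[0,1.5,0,0,0,0],[0,1.1,0,0,0,0],[0,0.5,0,0,0,0]])

```text
clock: 10.75
position: [0.5738, 0.0847, 0.181]
ee_rot: [-2.482, -1.925, -0.0]
force: [-0.8, 0.1, -2.4]
width: 0.237
```

Emit:
apply_moves(commands=[[0,0,0,0,0,0],[0,0,0,0,0,0],[0,0,0,0,0,0]])

```text
clock: 11.05
position: [0.5722, 0.0854, 0.1813]
ee_rot: [-2.481, -1.927, 0.001]
force: [-0.6, -0.7, -2.4]
width: 0.236
```

```bash
python3 - <<'E'
from h import *
plan((.577,.0837,.181),75.7)
im,d,c=grab("scene"); W=world(c,d); cv2.imwrite("pics/s11.png",cv2.resize(im[120:260,220:380],None,fx=4,fy=4)[...,::-1])
E
python3 fork.py 11
```

```text
t 11.05 pos [0.5722 0.0854 0.1813] yaw 75.67 tilt 0.02 F [-0.63 -0.72 -2.38] w 0.236 j [ 0.27  0.54 -0.74  1.73  0.41  1.04  0.71]
shift cm (tool) [-0.04  0.5   0.03] turn [-0.0003  0.0002 -0.0006]
tool z 0.03 0.05 n 321 min [-14.1 -51.7  30. ] max [ 15.  -17.   49.9]
 plane slope x,y [-0.001 -0.407] z0 18.6
tool z 0.093 0.108 n 2216 min [-33.6 -51.6  94.8] max [ 34.6  30.8 104.2]
 plane slope x,y [-0.001 -0.001] z0 100.4
green world [0.5727 0.087  0.0996] [571.9  86. ] [57.4 39.3] tool cm [ 0.18 -0.02  8.17]
```

View pics/s11.png

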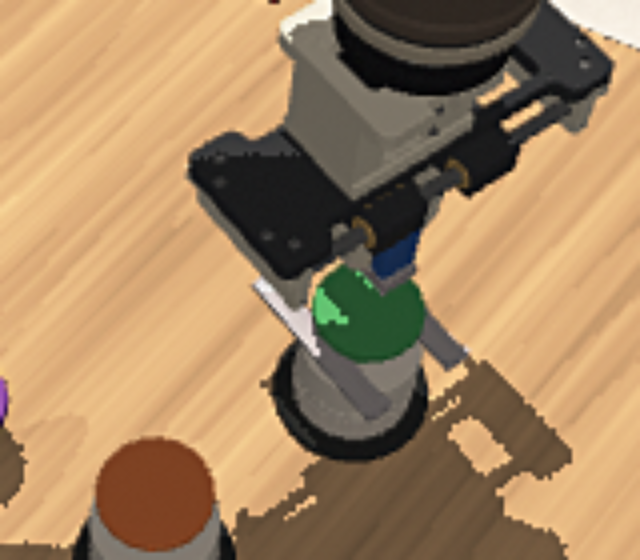

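View pics/w11.png

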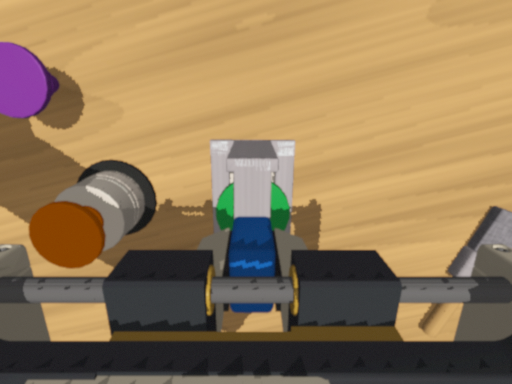

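Tines straddle the neck and the head is centred between them (218–290 against tines 211–295). I'll advance 4 mm more and lift slowly.

Emit:
apply_moves(commands=[[0,0.4,0,0,0,0],[0,0,-0.3,0,0,0],[0,0,-0.4,0,0,0],[0,0,-0.3,0,0,0],[0,0,-0.2,0,0,0]])

```text
clock: 11.65
position: [0.5766, 0.084, 0.1934]
ee_rot: [-2.482, -1.926, 0.0]
force: [1.8, 0.7, -12.2]
width: 0.238
```

Emit:
apply_moves(commands=[[0,0,-0.2,0,0,0],[0,0,-0.2,0,0,0],[0,0,-0.2,0,0,0],[0,0,-0.2,0,0,0],[0,0,-0.2,0,0,0]])

```text
clock: 12.15
position: [0.5772, 0.0843, 0.204]
ee_rot: [2.482, 1.926, 0.002]
force: [0.8, -1.3, -2.7]
width: 0.24
```

Emit:
apply_moves(commands=[[0,0,-0.3,0,0,0],[0,0,-0.3,0,0,0],[0,0,-0.3,0,0,0],[0,0,-0.3,0,0,0],[0,0,-0.3,0,0,0]])

```text
clock: 12.65
position: [0.5768, 0.084, 0.2186]
ee_rot: [2.482, 1.926, 0.0]
force: [0.3, -0.3, -2.6]
width: 0.236
```

Emit:
apply_moves(commands=[[0,0,-0.5,0,0,0],[0,0,-0.5,0,0,0],[0,0,-0.5,0,0,0],[0,0,-0.5,0,0,0],[0,0,-0.5,0,0,0]])

```text
clock: 13.15
position: [0.5767, 0.084, 0.2437]
ee_rot: [2.482, 1.926, 0.0]
force: [-0.5, 0.3, -2.7]
width: 0.235
```

```bash
python3 - <<'E'
from h import *
plan((.577,.0837,.31),75.7)
im,d,c=grab("scene"); W=world(c,d); cv2.imwrite("pics/s12.png",cv2.resize(im[100:260,220:380],None,fx=3.7,fy=3.7)[...,::-1])
E
python3 fork.py 12
```

```text
t 13.15 pos [0.5767 0.084  0.2437] yaw 75.63 tilt 0.0 F [-0.55  0.28 -2.7 ] w 0.235 j [ 0.29  0.48 -0.77  1.64  0.36  1.17  0.76]
shift cm (tool) [-0.03  0.03 -6.63] turn [ 0.0001  0.     -0.0013]
tool z 0.03 0.05 n 315 min [-14.1 -51.7  30. ] max [ 15.4 -21.5  49.9]
 plane slope x,y [ 0.008 -0.442] z0 16.8
tool z 0.093 0.108 n 2270 min [-33.5 -51.5  93. ] max [ 34.5  30.4 104.3]
 plane slope x,y [ 0.001 -0.004] z0 100.2
```

View pics/s12.png

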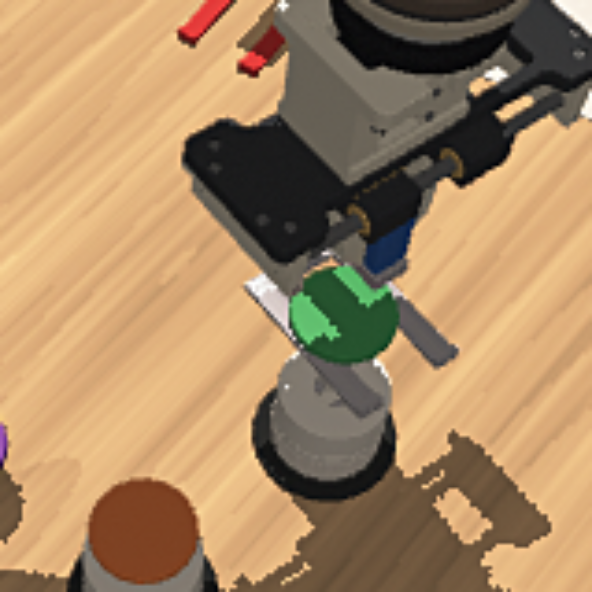

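View pics/w12.png

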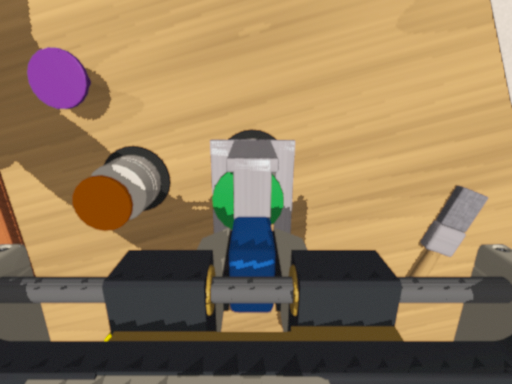

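It popped out. The peak pull was about 12 N, and the stopper is hanging centred on the fork with the rim at about 0.143 m. I'll lift more, then carry it smoothly over the orange jar to the tray.

Emit:
apply_moves(commands=[[0,0,-1,0,0,0],[0,0,-1.5,0,0,0],[0,0,-1.5,0,0,0],[0,0,-1.2,0,0,0],[0,0,-0.6,0,0,0]])

```text
clock: 13.75
position: [0.5772, 0.0844, 0.3032]
ee_rot: [2.481, 1.926, 0.003]
force: [0.1, 0.3, -2.1]
width: 0.232
```

Emit:
apply_moves(commands=[[-0.5,0,0,0,0,0],[-0.9,0.1,0,0,0,0],[-1.3,0.2,0,0,0,0],[-1.6,0.2,0,0,0,0],[-1.8,0.25,0,0,0,0]])

```text
clock: 14.25
position: [0.5684, 0.0212, 0.3008]
ee_rot: [-2.482, -1.925, 0.001]
force: [0.9, -1.0, -1.7]
width: 0.239
```

Emit:
apply_moves(commands=[[-1.8,0.25,0,0,0,0],[-1.8,0.25,0,0,0,0],[-1.8,0.25,0,0,0,0],[-1.8,0.25,0,0,0,0],[-1.8,0.25,0,0,0,0]])

```text
clock: 14.75
position: [0.5579, -0.0697, 0.3008]
ee_rot: [-2.483, -1.924, 0.002]
force: [0.5, 0.2, -2.6]
width: 0.237
```

```bash
python3 - <<'E'
from h import *
plan((.524,-.3465,.30),75.7)
im,d,c=grab("scene"); W=world(c,d); cv2.imwrite("pics/s13.png",im[...,::-1])
E
python3 fork.py 13
```

```text
t 14.75 pos [ 0.5579 -0.0697  0.3008] yaw 75.54 tilt 0.06 F [ 0.49  0.24 -2.56] w 0.237 j [ 0.58  0.4  -0.77  1.6   0.29  1.26  1.08]
shift cm (tool) [-27.65   3.63   0.1 ] turn [-0.0007  0.0007 -0.0029]
tool z 0.03 0.05 n 322 min [-14.1 -51.7  30. ] max [ 15.1 -24.   50. ]
 plane slope x,y [ 0.002 -0.443] z0 16.8
tool z 0.093 0.108 n 2270 min [-33.5 -51.5  93. ] max [ 34.5  30.4 104.8]
 plane slope x,y [ 0.001 -0.004] z0 100.2
```

View pics/s13.png

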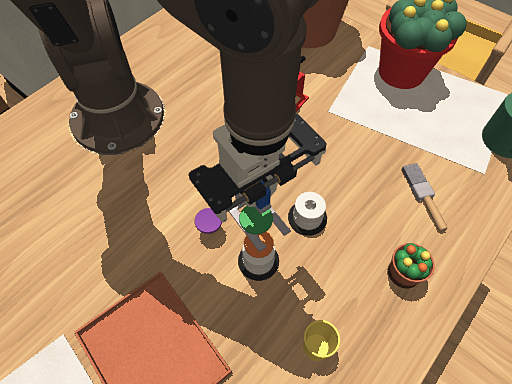

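View pics/w13.png

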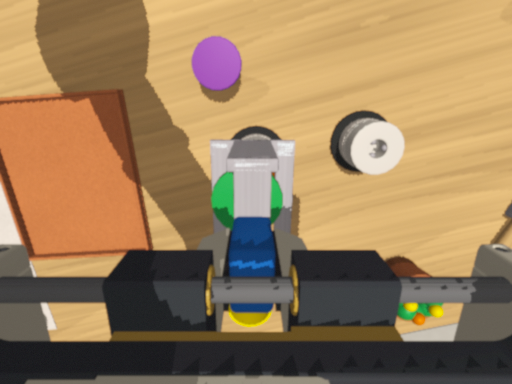

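The jar is open, the stopper rides on the fork, and orange is untouched. Carrying on.

Emit:
apply_moves(commands=[[-1,0.1,0,0,0,0],[-1.5,0.2,0,0,0,0],[-1.9,0.25,0,0,0,0],[-1.9,0.25,0,0,0,0],[-1.9,0.25,0,0,0,0]])

```text
clock: 15.35
position: [0.5481, -0.1508, 0.3012]
ee_rot: [2.482, 1.926, -0.001]
force: [0.2, -0.9, -2.5]
width: 0.238
```

Emit:
apply_moves(commands=[[-1.9,0.25,0,0,0,0],[-1.9,0.25,0,0,0,0],[-1.9,0.25,0,0,0,0],[-1.9,0.25,0,0,0,0],[-1.9,0.25,0,0,0,0]])

```text
clock: 15.85
position: [0.5364, -0.246, 0.3011]
ee_rot: [2.482, 1.926, -0.001]
force: [-0.4, -1.1, -2.6]
width: 0.234
```

Emit:
apply_moves(commands=[[-1.9,0.25,0,0,0,0],[-1.9,0.25,0,0,0,0],[-1.9,0.25,0,0,0,0],[-1.6,0.2,0,0,0,0],[-1.2,0.15,0,0,0,0]])

```text
clock: 16.35
position: [0.526, -0.3313, 0.301]
ee_rot: [-2.483, -1.925, 0.001]
force: [-0.3, 0.9, -3.4]
width: 0.235
```

Emit:
apply_moves(commands=[[-0.8,0.1,0,0,0,0],[-0.4,0,0,0,0,0],[0,0,0,0,0,0]])

```text
clock: 16.65
position: [0.5245, -0.3414, 0.3012]
ee_rot: [-2.482, -1.926, -0.0]
force: [0.8, 0.0, -1.7]
width: 0.239
```

```bash
python3 - <<'E'
from h import *
plan((.524,-.3465,.1105),79)
im,d,c=grab("scene"); W=world(c,d); cv2.imwrite("pics/s14.png",im[...,::-1])
E
python3 fork.py 14
```

```text
t 16.65 pos [ 0.5245 -0.3414  0.3012] yaw 75.62 tilt 0.01 F [ 0.82  0.03 -1.74] w 0.239 j [ 0.94  0.49 -0.69  1.45  0.32  1.31  1.55]
shift cm (tool) [-0.51  0.08 19.07] turn [-0.0001 -0.0002 -0.0589]
tool z 0.03 0.05 n 324 min [-14.1 -51.7  30. ] max [ 15.2 -20.8  49.6]
 plane slope x,y [ 0.019 -0.475] z0 14.7
tool z 0.093 0.108 n 2219 min [-33.3 -51.6  93. ] max [ 34.6  30.4 104.4]
 plane slope x,y [ 0.001 -0.004] z0 100.2
```

View pics/s14.png

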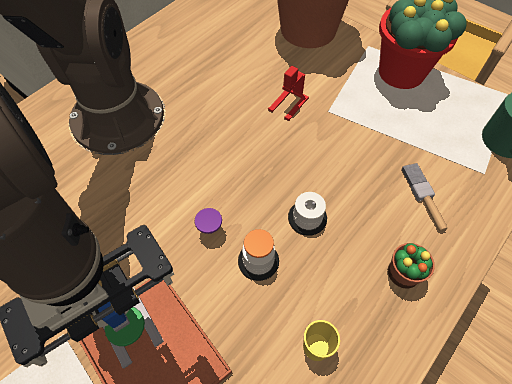

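View pics/w14.png

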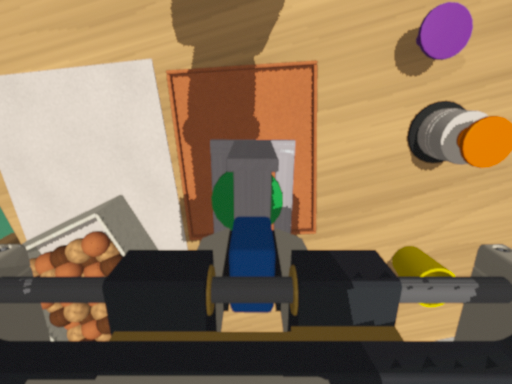

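The stopper hangs over the tray centre. I'll lower until the plug is just above the floor, and measure the stopper's lateral offset in the fork, since its 30 mm shoulder must pass through the 38 mm slot.

Emit:
apply_moves(commands=[[-0.2,0,1,0,0,0],[-0.2,0,2,0,0,0],[0,0,2.5,0,0,0],[0,0,2.5,0,0,0],[0,0,2.5,0,0,0]])

```text
clock: 17.25
position: [0.5234, -0.3446, 0.1947]
ee_rot: [-2.481, -1.927, 0.0]
force: [-0.3, -1.3, -2.9]
width: 0.238
```

Emit:
apply_moves(commands=[[0,0,1.5,0,0,0],[0,0,1.2,0,0,0],[0,0,0.6,0,0,0],[0,0,0,0,0,0],[0,0,0,0,0,0]])

```text
clock: 17.75
position: [0.5241, -0.3453, 0.1641]
ee_rot: [2.481, 1.925, 0.001]
force: [0.3, 0.1, -2.6]
width: 0.24
```

```bash
cat > gx.py <<'E'
from h import *
import sys
p,R,s=pose(); im,d,c=grab("wrist"); W=world(c,d); cv2.imwrite(f"pics/w{sys.argv[1]}.png",im[...,::-1])
T=(W-p)@R*1000
hsv=cv2.cvtColor(im,cv2.COLOR_RGB2HSV)
v,u=np.mgrid[0:384,0:512]
m=(hsv[...,0]>45)&(hsv[...,0]<90)&(hsv[...,1]>110)&(hsv[...,2]>30)&(np.abs(T[...,0])<60)&(np.abs(T[...,1])<60)&(T[...,2]>40)
q=T[m]; print("green n",len(q),"x",q[:,0].min().round(1),q[:,0].max().round(1),"y",q[:,1].min().round(1),q[:,1].max().round(1))
A=np.c_[q[:,:2],np.ones(len(q))]; print("plane",np.linalg.lstsq(A,q[:,2],rcond=None)[0].round(3))
# circle fit on outline (left/right edges per row)
E=[]
for r in range(384):
    k=np.where(m[r])[0]
    if len(k)>4: E+= [T[r,k[0],:2],T[r,k[-1],:2]]
E=np.array(E); E=E[(np.abs(E[:,0])>14)]
from scipy.optimize import least_squares
f=least_squares(lambda c:np.hypot(E[:,0]-c[0],E[:,1]-c[1])-29.5,[0,0],loss="soft_l1"); print("centre tool mm",f.x.round(1),"cost",round(f.cost,2))
g=(np.abs(T[...,0])<45)&(T[...,1]>-51)&(T[...,1]<-35)&(T[...,2]>94)&(T[...,2]<107)&(hsv[...,1]<70); print("fork x",T[g][:,0].min().round(1),T[g][:,0].max().round(1))
plan((.524,-.3465,.1105),75.6)
E
python3 gx.py 15
```

```text
green n 1304 x -32.7 24.7 y -27.4 23.7
plane [-1.000e-03 -4.000e-03  9.221e+01]
centre tool mm [-3.6 -2.8] cost 57.11
fork x -33.3 34.6
t 17.8 pos [ 0.5242 -0.3453  0.1642] yaw 75.63 tilt 0.09 F [ 0.34 -0.8  -2.46] w 0.236 j [ 0.92  0.6  -0.65  1.63  0.41  1.05  1.47]
shift cm (tool) [-0.12  0.    5.37] turn [0.0016 0.0004 0.0005]
```

View pics/w15.png

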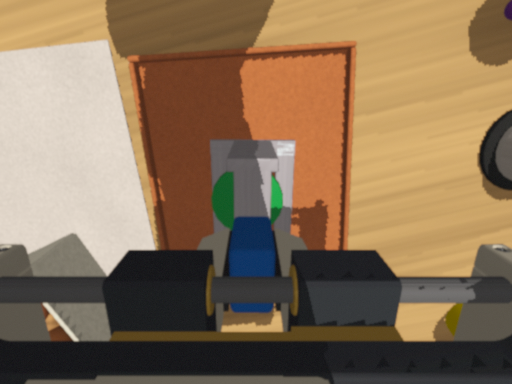

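The stopper sits 4.4 mm to -x in the fork (centre -3.8 against fork +0.6), right at the shoulder's ±4 mm clearance. I'll lower so the plug stands on the floor and the tines leave the rim, then recentre the fork.

Emit:
apply_moves(commands=[[0,0,0.5,0,0,0],[0,0,0.4,0,0,0],[0,0,0.4,0,0,0],[0,0,0.3,0,0,0],[0,0,0,0,0,0]])

```text
clock: 18.3
position: [0.5232, -0.3451, 0.1466]
ee_rot: [-2.481, -1.925, 0.001]
force: [0.8, -0.1, -2.7]
width: 0.24
```

```bash
python3 gx.py 16
```

```text
green n 1435 x -32.9 24.9 y -28.7 19.4
plane [-1.0000e-03 -1.3000e-02  8.4261e+01]
centre tool mm [-3.8 -1.7] cost 49.78
fork x -33.1 34.7
t 18.35 pos [ 0.5234 -0.3451  0.147 ] yaw 75.63 tilt 0.03 F [-1.3  -0.33 -0.73] w 0.234 j [ 0.91  0.62 -0.64  1.64  0.42  1.02  1.46]
shift cm (tool) [-0.12  0.09  3.65] turn [-0.0004 -0.0001  0.0005]
```

View pics/w16.png

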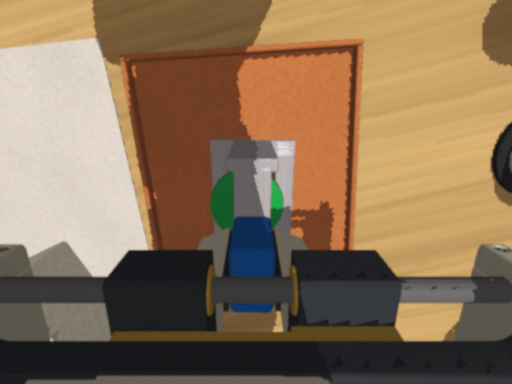

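Stopper now stands on the floor with the rim 8 mm clear of the tines. Recentring the fork by -4.5 mm.

Emit:
apply_moves(commands=[[-0.15,0,0,0,0,0],[-0.15,0,0,0,0,0],[-0.15,0,0,0,0,0],[0,0,0,0,0,0],[0,0,0,0,0,0]])

```text
clock: 18.85
position: [0.5224, -0.3497, 0.1473]
ee_rot: [2.482, 1.926, 0.0]
force: [0.7, -0.0, -1.6]
width: 0.237
```

```bash
python3 gx.py 17
```

```text
green n 1410 x -28.0 29.7 y -27.3 20.1
plane [-1.0000e-03 -1.5000e-02  8.5222e+01]
centre tool mm [ 0.8 -2.9] cost 37.9
fork x -33.0 34.6
t 18.9 pos [ 0.5224 -0.3496  0.1473] yaw 75.62 tilt 0.01 F [ 0.26 -0.48 -1.95] w 0.235 j [ 0.92  0.62 -0.64  1.64  0.42  1.02  1.47]
shift cm (tool) [0.34 0.08 3.68] turn [0.0001 0.     0.0003]
```

Centred (0.8 against 0.8). Lowering gently.

Emit:
apply_moves(commands=[[0,0,0.4,0,0,0],[0,0,0.5,0,0,0],[0,0,0.5,0,0,0],[0,0,0.5,0,0,0],[0,0,0.5,0,0,0]])

```text
clock: 19.4
position: [0.5223, -0.3495, 0.1226]
ee_rot: [-2.482, -1.926, 0.0]
force: [0.2, -0.2, -1.9]
width: 0.236
```

Emit:
apply_moves(commands=[[0,0,0.3,0,0,0],[0,0,0.3,0,0,0],[0,0,0.2,0,0,0],[0,0,0.1,0,0,0],[0,0,0,0,0,0]])

```text
clock: 19.9
position: [0.5224, -0.3496, 0.1142]
ee_rot: [2.482, 1.926, -0.0]
force: [-0.3, -0.1, -1.8]
width: 0.235
```

```bash
python3 gx.py 18
```

```text
green n 1663 x -28.2 29.2 y -29.1 6.2
plane [-1.0000e-03 -2.0000e-02  5.1966e+01]
centre tool mm [ 0.5 -2.2] cost 17.94
fork x -33.1 34.6
t 19.95 pos [ 0.5225 -0.3496  0.1143] yaw 75.63 tilt 0.01 F [ 0.14  0.53 -2.17] w 0.236 j [ 0.91  0.66 -0.62  1.67  0.45  0.96  1.45]
shift cm (tool) [0.34 0.07 0.38] turn [0.0002 0.0001 0.0005]
```

View pics/w18.png

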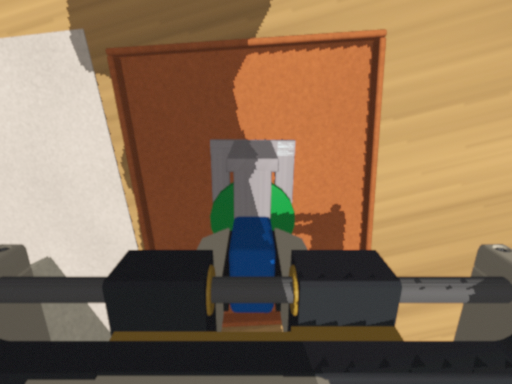

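The fork has passed the shoulder with no load, and about 4 mm remain.

Emit:
apply_moves(commands=[[0,0,0.1,0,0,0],[0,0,0.1,0,0,0],[0,0,0.1,0,0,0],[0,0,0.05,0,0,0],[0,0,0,0,0,0]])

```text
clock: 20.45
position: [0.5223, -0.3495, 0.1106]
ee_rot: [-2.482, -1.926, 0.0]
force: [-0.0, -0.2, -1.8]
width: 0.239
```

Emit:
apply_moves(commands=[[0,0,0.05,0,0,0],[0,0,0.05,0,0,0],[0,0,0,0,0,0]])

```text
clock: 20.75
position: [0.5225, -0.3495, 0.1101]
ee_rot: [2.482, 1.926, 0.0]
force: [-1.1, 0.9, 1.1]
width: 0.237
```

There's contact (Fz went from -1.8 to +1.1 N). I'll open slowly, first at half, then fully, and retreat straight up.

Emit:
apply_moves(commands=[[0,0,0,0,0,0],[0,0,0,0,0,0],[0,0,0,0,0,0],[0,0,0,0,0,0],[0,0,0,0,0,0]], claw=0.2)

```text
clock: 21.25
position: [0.5224, -0.3496, 0.1097]
ee_rot: [2.482, 1.926, 0.0]
force: [0.1, 1.2, -0.7]
width: 0.403
```

```bash
python3 gx.py 19
```

```text
green n 2041 x -28.2 36.5 y -28.9 20.1
plane [ 1.0000e-03 -1.6000e-02  4.7657e+01]
centre tool mm [ 0.6 -3.6] cost 190.54
fork x -33.1 34.6
t 21.3 pos [ 0.5224 -0.3496  0.1097] yaw 75.63 tilt 0.0 F [-0.07  0.16  0.21] w 0.398 j [ 0.91  0.66 -0.62  1.67  0.45  0.95  1.44]
shift cm (tool) [ 0.34  0.08 -0.08] turn [0.     0.     0.0005]
```

View pics/w19.png

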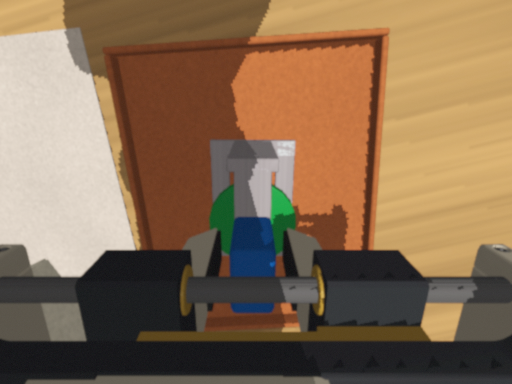

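Released: fingers clear on both sides and the puller is standing. Opening a bit more and retreating up.

Emit:
apply_moves(commands=[[0,0,0,0,0,0],[0,0,0,0,0,0],[0,0,-0.5,0,0,0],[0,0,-1,0,0,0],[0,0,-1.5,0,0,0]], claw=-0.4)

```text
clock: 21.8
position: [0.5221, -0.3494, 0.1403]
ee_rot: [-2.481, -1.926, 0.0]
force: [1.6, -0.4, 0.2]
width: 0.694
```

Emit:
apply_moves(commands=[[0,0,-2,0,0,0],[0,0,-3,0,0,0],[0,0,-3,0,0,0],[0,0,-3,0,0,0],[0,0,-2,0,0,0]])

```text
clock: 22.3
position: [0.5232, -0.3494, 0.2738]
ee_rot: [2.479, 1.924, 0.002]
force: [0.5, 0.4, -1.4]
width: 0.703
```

Emit:
apply_moves(commands=[[4,-1,-0.5,0,0,0],[4,-1,-0.5,0,0,0],[4,-1,0,0,0,0],[0,0,0,0,0,0],[0,0,0,0,0,0]])

```text
clock: 22.8
position: [0.5235, -0.2249, 0.2814]
ee_rot: [2.478, 1.928, 0.001]
force: [0.3, -0.6, 0.4]
width: 0.701
```

```bash
python3 - <<'E'
from h import *
plan((.5,-.2,.3),75.6)
im,d,c=grab("scene"); W=world(c,d); cv2.imwrite("pics/s20.png",im[...,::-1])
im2,d2,c2=grab("wrist"); W2=world(c2,d2); cv2.imwrite("pics/w20.png",im2[...,::-1])
im3,d3,c3=grab("top"); W3=world(c3,d3); cv2.imwrite("pics/t20.png",im3[...,::-1])
for n,i,w in (("scene",im,W),("wrist",im2,W2),("top",im3,W3)):
    hsv=cv2.cvtColor(i,cv2.COLOR_RGB2HSV)
    near=np.hypot(w[...,0]-.5225,w[...,1]+.35)<.12
    for k,hr in (("blue",(100,130)),("green",(45,90))):
        m=near&(hsv[...,0]>=hr[0])&(hsv[...,0]<=hr[1])&(hsv[...,1]>110)&(w[...,2]>.03)
        P=w[m]
        if len(P)>10: print(n,k,len(P),P.mean(0).round(4),P.min(0).round(3),P.max(0).round(3))
    hr=(3,20); near=np.hypot(w[...,0]-.558,w[...,1]+.07)<.05
    P=w[near&(hsv[...,0]>=3)&(hsv[...,0]<=20)&(hsv[...,1]>150)&(w[...,2]>.09)&(w[...,2]<.12)]
    if len(P)>10: print(n,"orange",P.mean(0).round(4))
E
```

```text
t 22.8 pos [ 0.5235 -0.2249  0.2814] yaw 75.77 tilt 0.12 F [ 0.35 -0.59  0.43] w 0.701 j [ 0.83  0.42 -0.73  1.62  0.29  1.22  1.36]
shift cm (tool) [ 1.83 -2.88 -1.87] turn [0.0018 0.0009 0.0029]
scene blue 455 [ 0.5292 -0.3346  0.1658] [ 0.447 -0.363  0.086] [ 0.557 -0.234  0.614]
scene green 454 [ 0.5268 -0.3481  0.0626] [ 0.494 -0.378  0.055] [ 0.549 -0.321  0.125]
scene orange [ 0.5593 -0.0709  0.0997]
wrist blue 1020 [ 0.5197 -0.3448  0.1166] [ 0.504 -0.361  0.085] [ 0.54  -0.335  0.127]
wrist green 640 [ 0.5207 -0.3358  0.0617] [ 0.495 -0.375  0.055] [ 0.548 -0.319  0.102]
wrist orange [ 0.5576 -0.0706  0.0991]
top green 105 [ 0.5185 -0.3258  0.0712] [ 0.477 -0.341  0.057] [ 0.538 -0.254  0.335]
top orange [ 0.5592 -0.0668  0.1008]
```

View pics/s20.png

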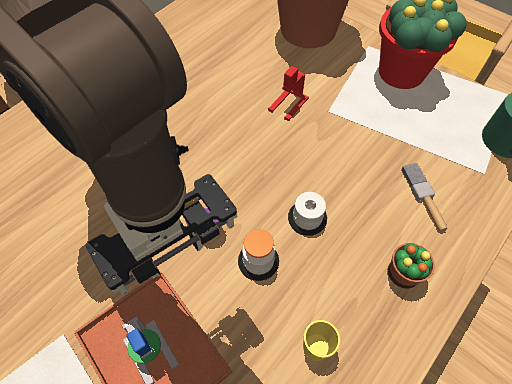

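View pics/t20.png

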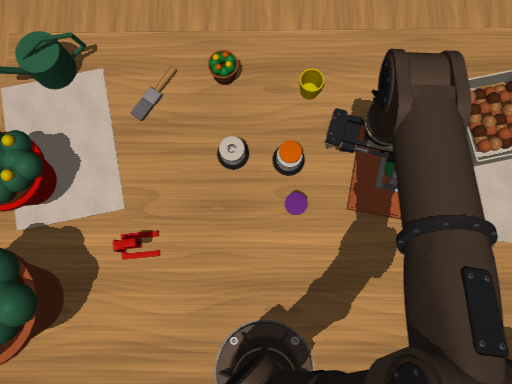

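The scene view shows the puller upright in the tray at (138,343) with the green stopper inside its frame at (145,347), and orange seated at its starting position. Handing in.

```bash
python3 - <<'E'
from h import *
s=arm.observe(); print(s["clock"],s["force"].round(2),np.abs(s["dq"]).max().round(3)); print(order.sign_off())
E
```

```text
22.95 [ 0.39 -1.43 -0.78] 0.008
the job is handed in; nothing more can be done
None
```

The green stopper is out of its jar, and both it and the blue-handled puller are standing in the terracotta tray. I handed the job in at about 23 s, and no verdict was reported.

**What I did:**
- I pinched the puller across y at 45 N, slid the fork under the green rim and pulled straight up. The stopper popped free at about 12 N on the wrist sensor, and the gripper stayed clear of it throughout.
- I carried both over the orange jar to the tray and lowered until the plug stood on the floor.
- The stopper had shifted 4.4 mm sideways in the slot, so I recentred the fork before lowering the last 37 mm. I released at a light touch of about 3 N.

**Last checks:**
- **Puller:** it looks upright in the images; I did not measure its tilt. The top of its grip is at about 126 mm, so the grip centre is about 104 mm up, near (0.522, -0.350), close to the tray centre.
- **Green stopper:** it stands inside the puller frame with its head top at about 62 mm, so the rim is at about 54 mm.
- **Orange stopper:** it is still seated and within about 1 mm of its start.
- **Gripper:** open, still and clear of everything.

The top camera read positions about 3 mm further in +y than the scene and wrist cameras throughout. In the last look the arm blocked its view of the tray, so its tray readings there don't count.

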